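Set up the drop-front checking shelf of a dispensing cabinet

ROBOT

A 7-joint arm with a two-finger parallel gripper is mounted at the origin on the work surface. World frame = base frame: x ahead of the robot, y to its left, z up, the work surface at z = 0. Lengths are in m, angles in rad, forces in N, time in s.
With the tool pointing down it reaches from about 0.35 to 0.9 m from the base axis. Payload 8.1 kg.
Tool frame: the origin (TCP) lies between the finger pads; the fingertips stand 22 mm ahead of it and the grasp point (between the pads) lies 3 mm ahead of it (tip_extent is the distance from the TCP to the fingertips, in m); y points along the fingers, x is the direction in which the jaws open and shut, and the axes are right-handed (so a half turn about y gives the same grasp; the last joint's range is limited). The gripper opens to 92 mm and grips with 3 to 60 N. Pads are 19 mm wide; open, the fingers measure 130 mm over their backs; the gripper's body (75 mm by 190 mm) begins 47 mm behind the grasp point.
Start: joints at [-1.289, 0.434, 0.025, 1.573, -0.012, 1.134, -0.075], TCP at [0.235, 0.579, 0.22] pointing down, gripper open.
Joint ranges: [-2.62, 2.62], [-0.44, 2.09], [-1.27, 1.32], [0.08, 2.57], [-1.32, 4.46], [0.12, 2], [-2.74, 2.74]. Speed limits (rad/s): [2.22, 2.22, 3.01, 3.01, 3.14, 3.14, 3.14].

INTERFACE

Orientations are given as [roll, pitch, yaw] about the fixed x, y, z axes, in that order (R = Rz(yaw) Ry(pitch) Rx(roll)).
In Python, from plant import get_obs, grab_frame, camera_info, hand_in, tip_extent gives the robot as it stands.
- The arm moves only by the tool step_arm, never from a script. Its argument "plan" is a list that holds one entry, the list of rows, each a list of 7 numbers: the opening, from 0 (shut) to 1 (fully open), then the shift along the world's x, y, z in mm, then the turn, a rotation vector about the world's x, y, z in rad. A call has 1 to 20 rows; each row shifts and turns the commanded pose from where the row before left it; what a row does not reach is not made up. A row lasts 1/12 s, in which the tool goes at most 41.7 mm and 7.16 degrees, less where a joint would pass 70% of its speed; a pose out of reach is approached as far as the arm can. A call with a gripper value outside its range is refused whole. The fingers move at their own pace and stop on an object; "grip_force" is the grip in N (left out, the last holds). Time passes only in rows, so rows that do not move let the fingers close. It gives the time, the measured TCP pose, the force and the opening at its end, in the units of the state.
- get_obs(): the state, without advancing time (a new reading comes with each control period).
- grab_frame(name): name is "scene" or "side" or "wrist"; returns the picture (420x560x3 uint8, red, green, blue); there is no depth.
- camera_info(name): a dict with "fx", "fy", "cx", "cy" (pixels), "k1" (the pictures are not rectified: a ray, as slopes to the right and down, at radius r is drawn at 1 + k1 r^2 times it, then the intrinsics apply), "eye" and "attitude" of the camera in the world; the wrist camera has in their place "mount" (4x4, takes a point from camera to tool coordinates, whose origin is the TCP and whose axes are the tool frame's). Camera axes: x right, y down, z forward; pixel columns grow to the right and rows downward; lengths in m; the calibration is good to about 2 mm. A picture is of the moment at which its call begins: read the wrist's pose just before it. camera_info takes no time and is no camera call.
- hand_in(): hands the job in, once; it reports no verdict.
The state is a dict: "t": time; "joint_positions": joint angles; "dq": joint speeds; "effort": joint torques, N m; "eef_pos": TCP position; "tool_rot": TCP orientation; "wrist_force": force on the tool from outside, world axes, zero at the start; "moment": the same for the moment, N m; "opening": opening from 0.0 (shut) to 1.0 (fully open).
Only numpy, scipy, OpenCV 4.12 (cv2) and the standard library are available. Lean on these libraries where they do the work, as an engineer would, in place of code of your own. Each camera call takes 0.05 s, during which the arm holds its last target.

TASK

Get the little white dispensing cabinet ready for checking prescriptions: pull both wooden supports all the way out by their orange knobs, and only then swing the wooden flap down by its steel bar until it lies level on the two supports. Lower the flap under control, do not let it drop, and let go of it at the end.

Things in the scene. Friction and masses are not known exactly. Their poses are not given: they have to be found in the camera images.
- cabinet: White cabinet with a wooden drop-front flap, fixed, 300 mm wide, 170 deep, 225 high. Origin: on the table under the middle of the flap's hinge line; x points into the cabinet, away from the robot, y left as the robot sees it. In its front below 86 mm: supports at y = +-0.105 m (orange knobs) and, at y = 0, a locked drawer whose grey knob of the same size does not move.
- support_left (a joint): Left support, a wooden bar at y = +0.105 m. Metres pulled out along the cabinet's -x; starts at 0 to 0.02, end stop 0.090, friction about 2 N, stays put. Orange knob: cylinder along x, 24 mm across, 22 long, on a 12 mm stem; at value q its middle is at (-0.046 - q, 0.105, 0.069) in the cabinet frame.
- support_right (a joint): Right support, a wooden bar at y = -0.105 m. Metres pulled out along the cabinet's -x; starts at 0 to 0.02, end stop 0.090, friction about 2 N, stays put. Orange knob: cylinder along x, 24 mm across, 22 long, on a 12 mm stem; at value q its middle is at (-0.046 - q, -0.105, 0.069) in the cabinet frame.
- flap (a joint): Flap, 260 wide, 12 thick, 0.35 kg. Rad: 0 shut (rests leaning back 20 deg), 0.35 upright, 1.92 level on the supports; past upright it falls if not held, and sags lower without supports. Round steel bar, 12 mm thick, 98 mm free along y, 29 mm off the flap's edge, may turn in the fingers; at a its middle is (-0.165*cos(1.92-a), 0, 0.092+0.165*sin(1.92-a)) in the cabinet frame.

How it is judged:
By the outcome, as a careful person would: the job done as asked, in the order asked, and still so for the second after the job is handed in, with the robot touching nothing.
It also fails if it takes over 70 s, if anything falls off the work surface, if the arm or the gripper's body presses on something with over 40 N, if the wrist force passes 120 N, or if a joint passes its speed limit or range.

## Working session

There is one attempt and no reset: what is moved stays moved. The work goes in short steps, Python scripts to look and compute and a tool call to move; the robot and the scene stay as the last step left them, time stands still between calls to the robot, and variables do not carry over. Pictures are saved under pics/ and viewed, and the job is handed in when it is done.

Besides the shell and the picture viewer there is one more tool, called after "Request:" as a command line: name --argument value ..., lists and objects as JSON in quotes. step_arm: Moves the arm, as the interface text tells. Its arguments: {"type":"object","properties":{"plan":{"type":"array","items":{"type":"array","items":{"type":"array","items":{"type":"number"}}}},"grip_force":{"type":"number"}},"required":["plan"]}

```bash
mkdir -p pics; ls; python3 - <<'E'
from plant import *
import cv2,numpy as np
np.set_printoptions(precision=4,suppress=True)
o=get_obs();print(o)
for n in ["scene","side","wrist"]:
    print(n,camera_info(n))
for n in ["scene","side"]:
    cv2.imwrite(f"pics/a_{n}.png",grab_frame(n)[:,:,::-1])
E
```

```text
pics
{'t': 0.0, 'joint_positions': array([-1.2886,  0.4352,  0.025 ,  1.5741, -0.0116,  1.134 , -0.0751]), 'dq': array([ 0.0024, -0.0013,  0.0019,  0.0004,  0.0002, -0.0024,  0.001 ]), 'effort': array([  0.0021, -66.7837,   0.9863, -31.446 ,  -0.0604,   0.0425,
         0.0001]), 'eef_pos': array([0.2345, 0.5788, 0.2191]), 'tool_rot': array([-1.571 ,  0.0015,  1.1859]), 'wrist_force': array([-0.6874, -0.0641,  1.5207]), 'moment': array([-0.0356, -0.0277, -0.0513]), 'opening': 1.002067386780336}
scene {'fx': 445.0583898692475, 'fy': 445.0583898692475, 'cx': 283.3496342601792, 'cy': 199.74596757001498, 'k1': -0.08592787991933898, 'eye': array([ 0.7517, -0.2855,  0.7528]), 'attitude': array([-2.6568,  0.0016,  0.3284])}
side {'fx': 541.9416543172939, 'fy': 541.9416543172939, 'cx': 282.9142894568057, 'cy': 194.71431319150196, 'k1': -0.05884413998946038, 'eye': array([ 0.2085, -0.4107,  0.684 ]), 'attitude': array([-2.3102,  0.0092, -0.7822])}
wrist {'fx': 378.134314830608, 'fy': 378.134314830608, 'cx': 276.14013441269566, 'cy': 206.57490442596523, 'k1': -0.09809821672895945, 'mount': array([[ 1.    ,  0.0005,  0.0002, -0.0001],
       [-0.0001, -0.2905,  0.9569, -0.1647],
       [ 0.0006, -0.9569, -0.2905,  0.0783],
       [ 0.    ,  0.    ,  0.    ,  1.    ]])}
```

View pics/a_scene.png

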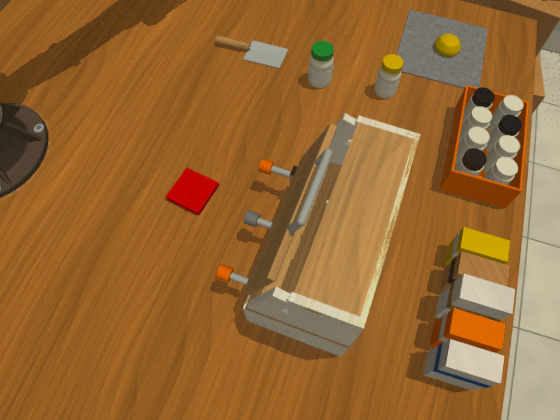

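View pics/a_side.png

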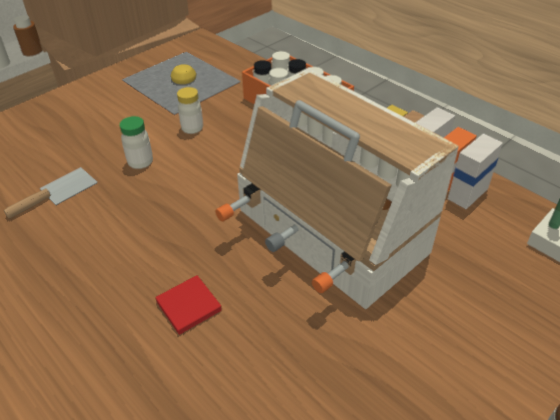

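```bash
cat > h.py <<'E'
import numpy as np,cv2
from scipy.spatial.transform import Rotation as Ro
from plant import *
np.set_printoptions(precision=4,suppress=True)
def cam(n,o=None):
    c=camera_info(n)
    if n=="wrist":
        o=o or get_obs(); M=c["mount"]; R=Ro.from_euler('xyz',o["tool_rot"]).as_matrix()
        return c,R@M[:3,:3],R@M[:3,3]+o["eef_pos"]
    return c,Ro.from_euler('xyz',c["attitude"]).as_matrix(),np.array(c["eye"])
def ray(C,uv):
    c,R,e=C
    K=np.array([[c["fx"],0,c["cx"]],[0,c["fy"],c["cy"]],[0,0,1.]])
    p=cv2.undistortPoints(np.array([[uv]],float),K,np.array([c["k1"],0,0,0,0.]))[0,0]
    d=R@np.array([p[0],p[1],1]); return e,d/np.linalg.norm(d)
def proj(C,P):
    c,R,e=C
    K=np.array([[c["fx"],0,c["cx"]],[0,c["fy"],c["cy"]],[0,0,1.]])
    q=R.T@(np.array(P,float)-e)
    return cv2.projectPoints(q.reshape(1,1,3),np.zeros(3),np.zeros(3),K,np.array([c["k1"],0,0,0,0.]))[0].ravel()
def tri(rs):
    A=sum(np.eye(3)-np.outer(d,d) for e,d in rs); b=sum((np.eye(3)-np.outer(d,d))@e for e,d in rs)
    P=np.linalg.solve(A,b); return P,[np.linalg.norm(np.cross(P-e,d)) for e,d in rs]
def onz(r,z):
    e,d=r; return e+d*(z-e[2])/d[2]
def orange(im):
    h=cv2.cvtColor(im,cv2.COLOR_RGB2HSV)
    m=cv2.inRange(h,(4,190,120),(14,255,255))
    n,l,s,c=cv2.connectedComponentsWithStats(m)
    return [(c[i].round(1),s[i].tolist()) for i in range(1,n) if s[i,4]>40]
E
python3 - <<'E'
from h import *
for n in ["scene","side"]:
    im=cv2.imread(f"pics/a_{n}.png")[:,:,::-1]
    for x in orange(im): print(n,x)
    y=cv2.resize(im[80:320,130:400] if n=="scene" else im[80:320,200:470],None,fx=2.5,fy=2.5,interpolation=cv2.INTER_CUBIC)
    cv2.imwrite(f"pics/b_{n}.png",y[:,:,::-1])
E
```

```text
scene (array([482.3, 173.5]), [441, 85, 88, 124, 2195])
scene (array([496.4, 101. ]), [490, 91, 16, 23, 131])
scene (array([265.3, 165.9]), [258, 158, 16, 17, 168])
scene (array([190.7, 180. ]), [165, 167, 55, 32, 126])
scene (array([223.7, 272.7]), [215, 264, 19, 18, 205])
scene (array([476.4, 330.4]), [445, 308, 60, 44, 1601])
```

View pics/b_scene.png

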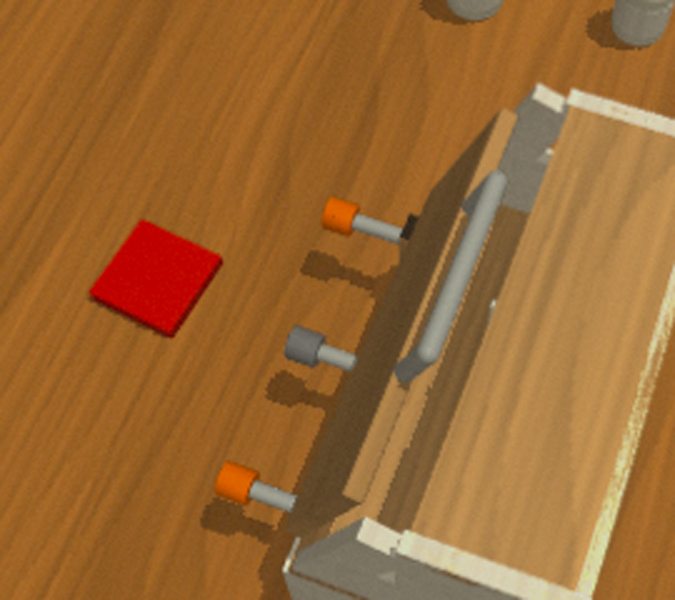

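View pics/b_side.png

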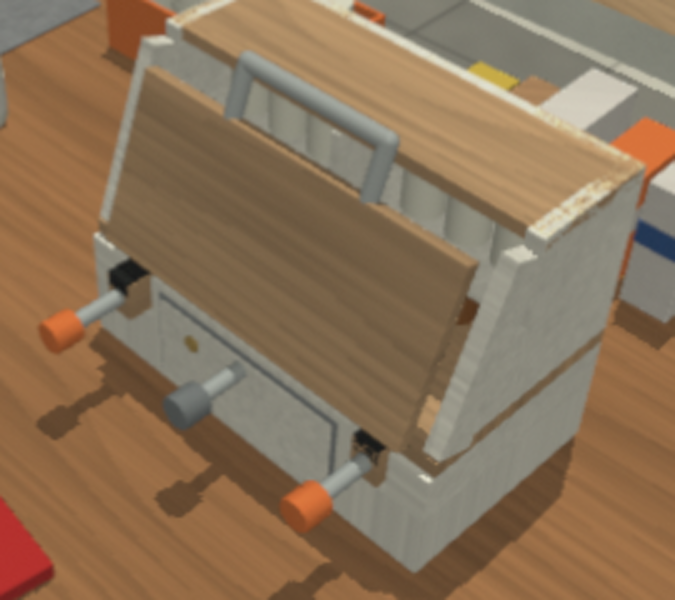

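```bash
python3 - <<'E'
from h import *
S,D=cam("scene"),cam("side")
pts=dict(L=((265.8,166.4),(224.4,212.4)),G=((251.4,218.2),(274.8,242)),R=((224.6,272.9),(322.8,281.8)),
 b1=((329.2,151.2),(298.4,103.2)),b2=((301.2,221.6),(356.8,136.8)))
P={}
for k,(a,b) in pts.items():
    P[k],r=tri([ray(S,a),ray(D,b)]); print(k,P[k],r, "onz.069:",onz(ray(S,a),.069),onz(ray(D,b),.069))
d=P["L"]-P["R"]; print(np.linalg.norm(d))
d=P["b1"]-P["b2"]; print(np.linalg.norm(d), np.degrees(np.arctan2(-d[0],d[1])))
E
```

```text
L [0.5825 0.1091 0.0693] [np.float64(8.242697222367281e-05), np.float64(8.242697222373686e-05)] onz.069: [0.5824 0.1093 0.069 ] [0.5827 0.1092 0.069 ]
G [0.5946 0.0037 0.0695] [np.float64(4.6615642493390616e-05), np.float64(4.661564249333638e-05)] onz.069: [0.5945 0.004  0.069 ] [0.595 0.004 0.069]
R [ 0.5884 -0.1013  0.0706] [np.float64(4.138609718084469e-05), np.float64(4.1386097180961994e-05)] onz.069: [ 0.588  -0.1009  0.069 ] [ 0.5894 -0.1004  0.069 ]
b1 [0.7001 0.0574 0.2471] [np.float64(4.37137874460044e-05), np.float64(4.371378744618129e-05)] onz.069: [0.682  0.1781 0.069 ] [0.9005 0.2483 0.069 ]
b2 [ 0.6962 -0.056   0.2467] [np.float64(0.00034690197628899517), np.float64(0.00034690197628897457)] onz.069: [0.6766 0.0251 0.069 ] [0.8943 0.0876 0.069 ]
0.21043317871138575
0.11345060476934272 -1.9622645006523336
```

Request:
step_arm --plan '[[[1,18,-21,0,0,0,0.088],[1,18,-21,0,0,0,0.088],[1,18,-21,0,0,0,0.088],[1,18,-21,0,0,0,0.088],[1,18,-21,0,-0.003,-0.088,0],[1,18,-21,0,-0.003,-0.088,0],[1,18,-21,0,-0.003,-0.088,0],[1,18,-21,0,-0.003,-0.088,0],[1,18,-21,0,0,0,0],[1,18,-21,0,0,0,0],[1,18,-21,0,0,0,0],[1,18,-21,0,0,0,0]]]' --grip_force 25

```text
t: 1.1
eef_pos: [0.4509, 0.3262, 0.2198]
tool_rot: [-1.923, 0.001, 1.539]
wrist_force: [0.3, -0.5, 0.4]
opening: 0.997
```

Request:
step_arm --plan '[[[0.8,9.7,-21.6,-5.5,0,0,0],[0.8,9.7,-21.6,-5.5,0,0,0],[0.8,9.7,-21.6,-5.5,0,0,0],[0.8,9.7,-21.6,-5.5,0,0,0],[0.8,9.7,-21.6,-5.5,0,0,0],[0.8,9.7,-21.6,-5.5,0,0,0],[0.8,9.7,-21.6,-5.5,0,0,0],[0.8,9.7,-21.6,-5.5,0,0,0],[0.8,9.7,-21.6,-5.5,0,0,0],[0.8,9.7,-21.6,-5.5,0,0,0],[0.8,0,0,0,0,0,0]]]'

```text
t: 2.02
eef_pos: [0.5482, 0.1059, 0.1639]
tool_rot: [-1.922, 0.003, 1.532]
wrist_force: [-0.4, -0.3, 0.7]
opening: 0.802
```

```bash
python3 - <<'E'
from h import *
C=cam("wrist"); im=grab_frame("wrist"); print(get_obs()["eef_pos"],get_obs()["joint_positions"])
cv2.imwrite("pics/c_wrist.png",im[:,:,::-1])
print(orange(im)); print(proj(C,[.5825,.1091,.069]))
E
```

```text
[0.5477 0.1082 0.1642] [-0.5698  0.2184  0.214   2.132   0.1989  0.481   1.0031]
[(array([283.9, 204.2]), [268, 185, 33, 40, 1132]), (array([ 19.4, 217.6]), [0, 199, 39, 38, 1023]), (array([373.1, 361.2]), [359, 356, 30, 11, 293])]
[282.8235 202.9315]
```

View pics/c_wrist.png

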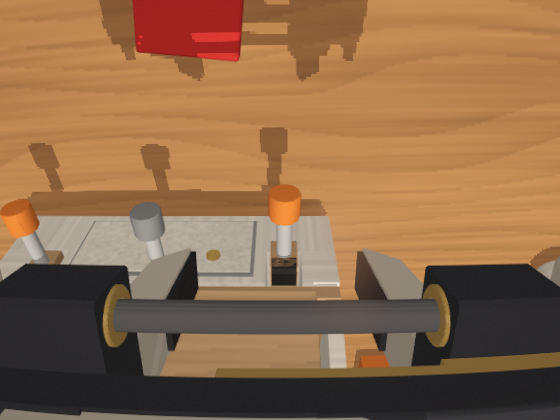

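Request:
step_arm --plan '[[[0.8,4.2,0.1,-11.5,0,0,0],[0.8,4.2,0.1,-11.5,0,0,0],[0.8,4.2,0.1,-11.5,0,0,0],[0.8,4.2,0.1,-11.5,0,0,0],[0.8,4.2,0.1,-11.5,0,0,0],[0.8,4.2,0.1,-11.5,0,0,0],[0.8,4.2,0.1,-11.5,0,0,0],[0.8,4.2,0.1,-11.5,0,0,0],[0.8,0,0,0,0,0,0],[0,0,0,0,0,0,0],[0,0,0,0,0,0,0],[0,0,0,0,0,0,0],[0,0,0,0,0,0,0],[0,0,0,0,0,0,0],[0,0,0,0,0,0,0]]]' --grip_force 25

```text
t: 3.32
eef_pos: [0.5813, 0.1122, 0.0734]
tool_rot: [-1.924, 0.0, 1.538]
wrist_force: [-0.3, -0.4, 0.3]
opening: 0.417
```

Request:
step_arm --plan '[[[0,0,0,0,0,0,0],[0,0,0,0,0,0,0],[0,0,0,0,0,0,0],[0,0,0,0,0,0,0]]]'

```text
t: 3.65
eef_pos: [0.581, 0.1104, 0.0729]
tool_rot: [-1.922, 0.002, 1.536]
wrist_force: [-2.6, -4.8, 9.3]
opening: 0.13
```

```bash
python3 - <<'E'
from h import *
print(get_obs()["opening"],get_obs()["wrist_force"],get_obs()["eef_pos"])
im=grab_frame("wrist");cv2.imwrite("pics/d_wrist.png",im[:,:,::-1])
im=grab_frame("side");cv2.imwrite("pics/d_side.png",cv2.resize(im[100:340,140:420],None,fx=2.5,fy=2.5)[:,:,::-1])
E
```

```text
0.12955103654784964 [-2.6207 -4.7662  9.3034] [0.581  0.1104 0.0729]
```

View pics/d_wrist.png

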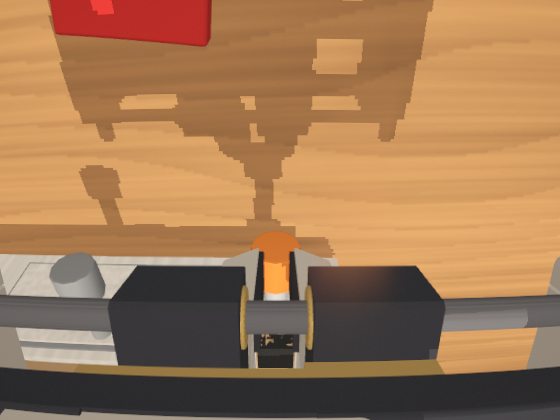

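View pics/d_side.png

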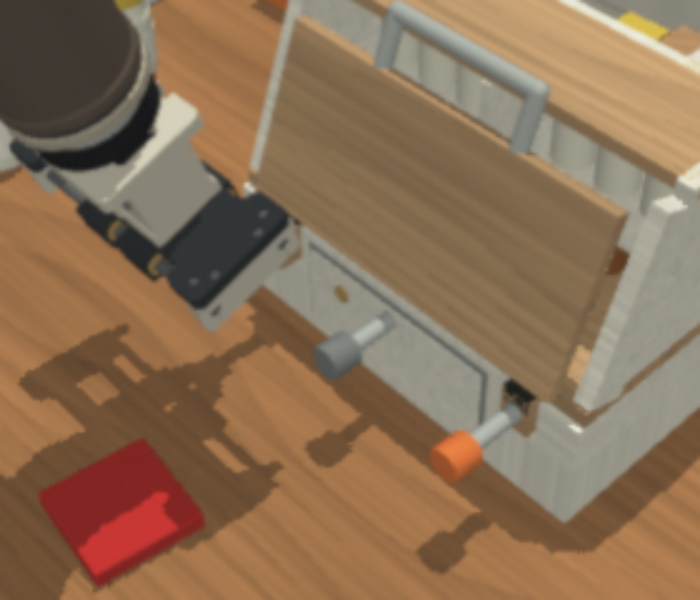

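```bash
python3 - <<'E'
from h import *
import plant; print(plant.tip_extent() if callable(plant.tip_extent) else plant.tip_extent)
C=cam("wrist"); im=cv2.imread("pics/d_wrist.png")[:,:,::-1]
print(orange(im))
k=np.array([.5825,.1091,.069]);x=np.array([.9994,-.034,0])
for d in (-.011,0,.011): print(d,proj(C,k+d*x),proj(C,k+d*x+[0,0,.012]),proj(C,k+d*x+[0,.012,0]),proj(C,k+d*x-[0,.012,0]))
o=get_obs();R=Ro.from_euler('xyz',o["tool_rot"]).as_matrix()
for z in(-.0095,.0095):
  for y in (.003,.022):
    for xx in (-.006,.006): print(xx,y,z,o["eef_pos"]+R@[xx,y,z],proj(C,o["eef_pos"]+R@[xx,y,z]))
cv2.imwrite("pics/e_wrist.png",cv2.resize(im[220:380,180:380],None,fx=4,fy=3.75,interpolation=cv2.INTER_CUBIC)[:,:,::-1])
E
```

```text
0.022
[(array([276.2, 247.8]), [251, 231, 49, 52, 1104])]
-0.011 [272.7111 238.4095] [272.5024 256.4815] [298.2353 237.7533] [247.2713 239.0352]
0 [272.8506 255.1638] [272.659  273.4001] [297.4302 254.5516] [248.3496 255.7337]
0.011 [272.9813 270.7002] [272.8049 289.0067] [296.6754 270.1284] [249.3605 271.2206]
-0.006 0.003 -0.0095 [0.5925 0.1044 0.0748] [264.0756 278.2   ]
0.006 0.003 -0.0095 [0.5929 0.1164 0.0748] [288.392  278.2149]
-0.006 0.022 -0.0095 [0.5991 0.1042 0.057 ] [265.138  261.7136]
0.006 0.022 -0.0095 [0.5996 0.1162 0.057 ] [287.3211 261.7273]
-0.006 0.003 0.0095 [0.5747 0.105  0.0682] [263.6985 242.5185]
0.006 0.003 0.0095 [0.5751 0.117  0.0682] [288.8255 242.5341]
-0.006 0.022 0.0095 [0.5813 0.1048 0.0504] [264.8352 228.7419]
0.006 0.022 0.0095 [0.5817 0.1168 0.0504] [287.6749 228.7563]
```

View pics/e_wrist.png

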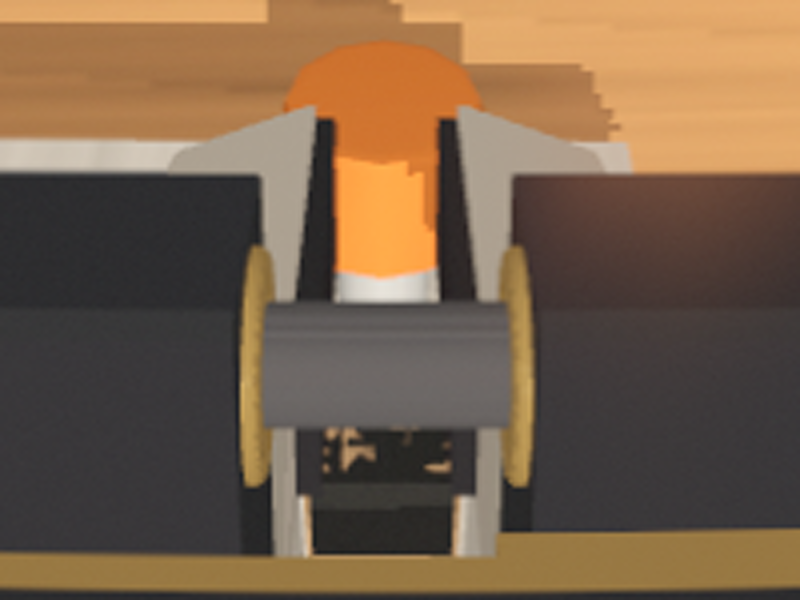

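Request:
step_arm --plan '[[[0.7,0,0,0,0,0,0],[0.7,0,0,0,0,0,0],[0.7,0,0,0,0,0,0],[0.7,0,0,0,0,0,0],[0.7,0,0,0,0,0,0],[0.7,0,0,0,0,0,0]]]'

```text
t: 4.25
eef_pos: [0.581, 0.1119, 0.0727]
tool_rot: [-1.922, 0.001, 1.538]
wrist_force: [1.0, -0.0, 0.1]
opening: 0.425
```

```bash
python3 - <<'E'
from h import *
print(get_obs()["opening"],get_obs()["wrist_force"],get_obs()["eef_pos"])
for n in("wrist","scene","side"):
    im=grab_frame(n);cv2.imwrite(f"pics/f_{n}.png",im[:,:,::-1])
    if n=="wrist": print(orange(im))
a=cv2.imread("pics/f_wrist.png")[180:420,140:420]
b=cv2.imread("pics/f_scene.png")[80:320,130:410]
cv2.imwrite("pics/f2.png",cv2.resize(np.vstack([a]),None,fx=2.5,fy=2.5))
cv2.imwrite("pics/f3.png",cv2.resize(b,None,fx=2.5,fy=2.5))
E
```

```text
0.4248654555089124 [ 0.952  -0.0462  0.145 ] [0.581  0.1119 0.0727]
[(array([271.3, 259.8]), [248, 237, 49, 58, 1684])]
```

View pics/f2.png

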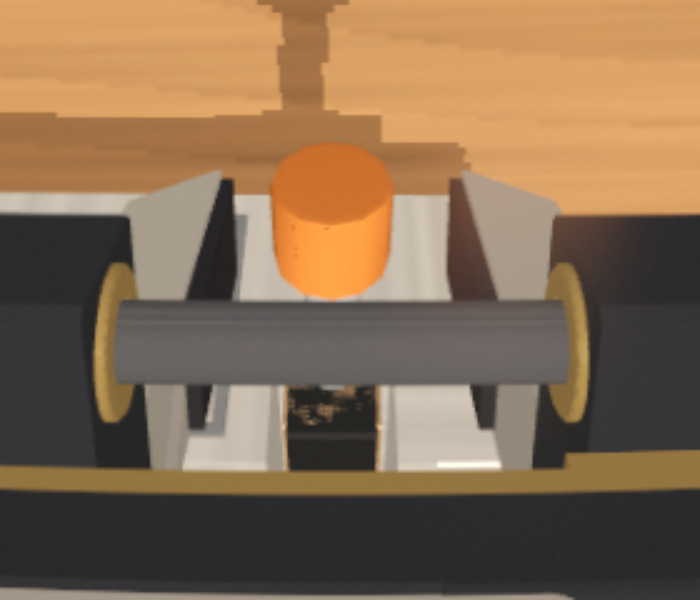

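View pics/f3.png

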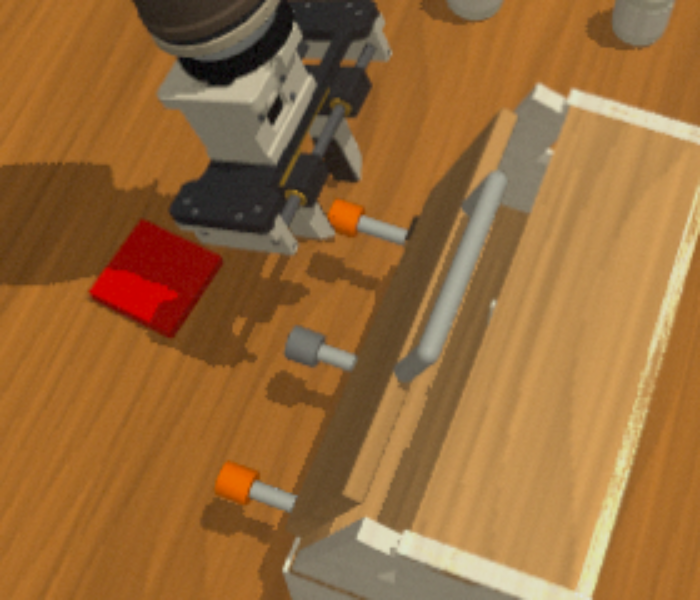

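```bash
python3 - <<'E'
import cv2
a=cv2.imread("pics/f_scene.png")[100:200,180:300]
b=cv2.imread("pics/f_side.png")[130:250,150:294]
cv2.imwrite("pics/g1.png",cv2.resize(a,None,fx=6,fy=6,interpolation=2))
cv2.imwrite("pics/g2.png",cv2.resize(b,None,fx=5,fy=5,interpolation=2))
E
```

```text
(no output)
```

View pics/g1.png

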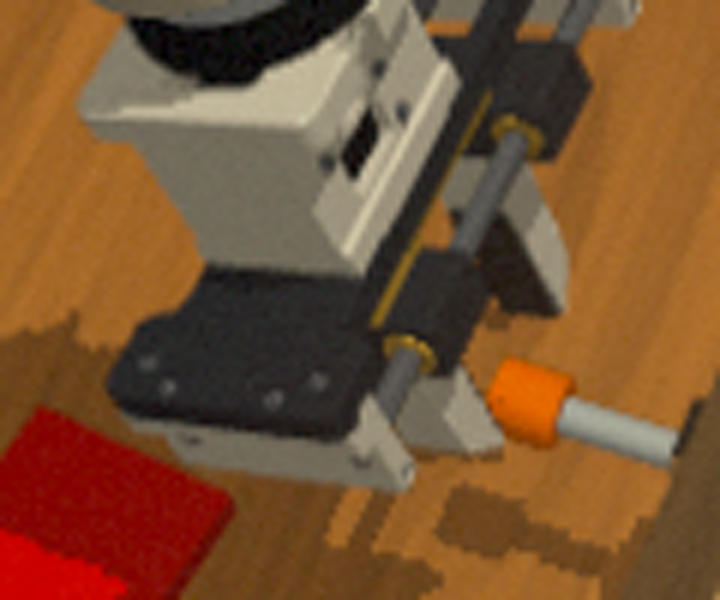

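View pics/g2.png

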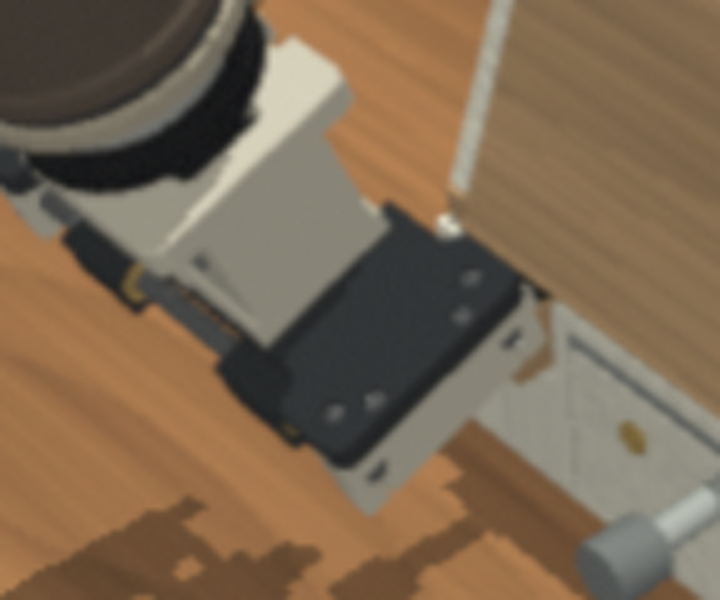

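```bash
python3 - <<'E'
from h import *
o=get_obs();R=Ro.from_euler('xyz',o["tool_rot"]).as_matrix();S=cam("scene")
print(o["eef_pos"],R)
for y in (-.01,0,.01,.022):
  for z in (-.0095,.0095): print(y,z,[proj(S,o["eef_pos"]+R@[x,y,z]) for x in(.0195,.0385,-.0195,-.0385)])
E
```

```text
[0.5811 0.112  0.0727] [[ 0.033   0.3444 -0.9382]
 [ 0.9995 -0.0119  0.0308]
 [-0.0006 -0.9387 -0.3446]]
-0.01 -0.0095 [array([272.1115, 152.4503]), array([275.9291, 144.2952]), array([264.0182, 169.7557]), array([259.9464, 178.4708])]
-0.01 0.0095 [array([263.0602, 151.5874]), array([266.9307, 143.5288]), array([254.8604, 168.681 ]), array([250.7379, 177.2857])]
0 -0.0095 [array([274.0014, 155.9025]), array([277.7635, 147.7864]), array([266.0284, 173.1182]), array([262.0183, 181.7845])]
0 0.0095 [array([265.0136, 155.0093]), array([268.8279, 146.9886]), array([256.9352, 172.0157]), array([252.8749, 180.573 ])]
0.01 -0.0095 [array([275.8561, 159.2909]), array([279.564 , 151.2138]), array([268.0002, 176.4166]), array([264.0502, 185.0341])]
0.01 0.0095 [array([266.9312, 158.3687]), array([270.6908, 150.386 ]), array([258.971 , 175.2876]), array([254.9713, 183.7975])]
0.022 -0.0095 [array([278.0366, 163.2747]), array([281.6813, 155.2448]), array([270.3172, 180.2924]), array([266.4373, 188.8513])]
0.022 0.0095 [array([269.1863, 162.3195]), array([272.882 , 154.3827]), array([261.3641, 179.1334]), array([257.4351, 187.5864])]
```

Request:
step_arm --plan '[[[0.6,1,-0.4,-2.7,0,0,0],[0.6,1,-0.4,-2.7,0,0,0],[0.6,1,-0.4,-2.7,0,0,0],[0.6,1,-0.4,-2.7,0,0,0],[0.6,1,-0.4,-2.7,0,0,0],[0.6,1,-0.4,-2.7,0,0,0],[0.6,1,-0.4,-2.7,0,0,0],[0.6,0,0,0,0,0,0]]]'

```text
t: 5.07
eef_pos: [0.5882, 0.1091, 0.0534]
tool_rot: [-1.922, 0.001, 1.538]
wrist_force: [-1.0, -0.6, -0.1]
opening: 0.598
```

```bash
python3 - <<'E'
from h import *
print(get_obs()["opening"],get_obs()["wrist_force"],get_obs()["eef_pos"])
a=grab_frame("wrist")[180:420,140:420,::-1]
b=grab_frame("scene")[100:200,180:300,::-1]
cv2.imwrite("pics/h1.png",cv2.resize(a,None,fx=2.2,fy=2.2))
cv2.imwrite("pics/h2.png",cv2.resize(b,None,fx=5,fy=5,interpolation=2))
E
```

```text
0.5979043589041634 [-1.0449 -0.6239 -0.0913] [0.5882 0.1091 0.0534]
```

View pics/h1.png

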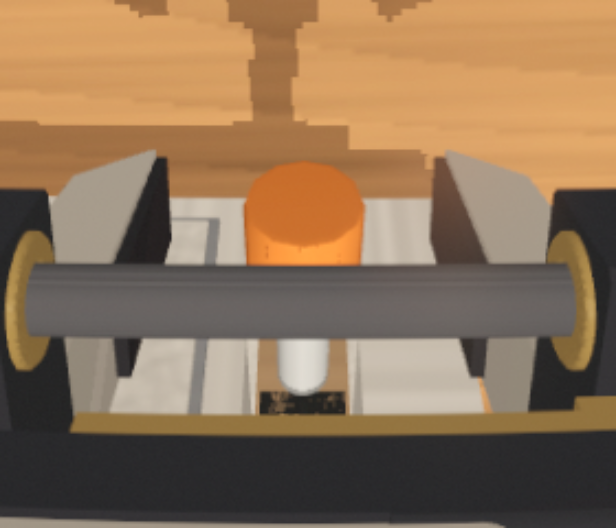

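View pics/h2.png

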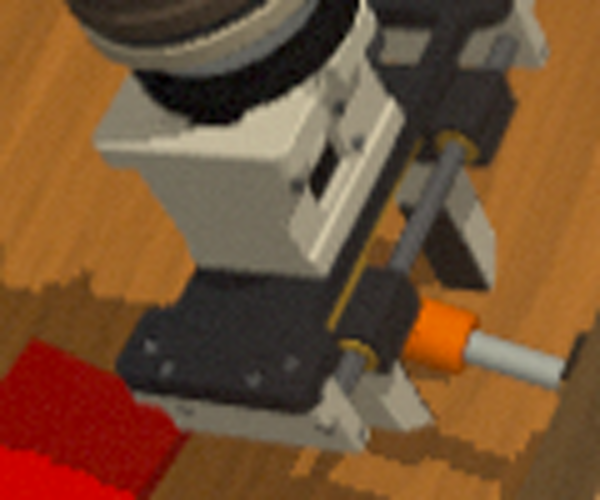

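Request:
step_arm --plan '[[[0,0,0,0,0,0,0],[0,0,0,0,0,0,0],[0,0,0,0,0,0,0],[0,0,0,0,0,0,0],[0,0,0,0,0,0,0],[0,0,0,0,0,0,0],[0,0,0,0,0,0,0],[0,0,0,0,0,0,0],[0,0,0,0,0,0,0],[0,0,0,0,0,0,0]]]' --grip_force 25

```text
t: 6.0
eef_pos: [0.5883, 0.1097, 0.0541]
tool_rot: [-1.923, 0.0, 1.538]
wrist_force: [-1.2, 3.2, 1.7]
opening: 0.255
```

Request:
step_arm --plan '[[[0,-5,0.17,0,0,0,0],[0,-7,0.24,0,0,0,0],[0,-7,0.24,0,0,0,0],[0,-7,0.24,0,0,0,0],[0,-7,0.24,0,0,0,0],[0,-7,0.24,0,0,0,0],[0,-7,0.24,0,0,0,0],[0,-7,0.24,0,0,0,0],[0,-7,0.24,0,0,0,0],[0,-5,0.17,0,0,0,0],[0,-2,0.07,0,0,0,0],[0,0,0,0,0,0,0]]]'

```text
t: 7.0
eef_pos: [0.5192, 0.1121, 0.0541]
tool_rot: [-1.923, 0.0, 1.539]
wrist_force: [-1.2, 4.9, 1.6]
opening: 0.255
```

Request:
step_arm --plan '[[[0,-2,0.07,0,0,0,0],[0,-2,0.07,0,0,0,0],[0,-2,0.07,0,0,0,0],[0,0,0,0,0,0,0]]]'

```text
t: 7.33
eef_pos: [0.5139, 0.1124, 0.0541]
tool_rot: [-1.923, 0.0, 1.539]
wrist_force: [-0.5, 5.6, -0.8]
opening: 0.253
```

Request:
step_arm --plan '[[[0,-2,0.07,0,0,0,0],[0,-2,0.07,0,0,0,0],[0,0,0,0,0,0,0]]]'

```text
t: 7.58
eef_pos: [0.5105, 0.1125, 0.0542]
tool_rot: [-1.924, -0.0, 1.538]
wrist_force: [3.8, 4.2, -6.3]
opening: 0.255
```

Request:
step_arm --plan '[[[0,-2,0.07,0,0,0,0],[0,-2,0.07,0,0,0,0],[0,0,0,0,0,0,0]]]'

```text
t: 7.83
eef_pos: [0.5098, 0.1126, 0.0551]
tool_rot: [-1.928, -0.001, 1.537]
wrist_force: [20.2, 2.4, -21.1]
opening: 0.251
```

```bash
python3 - <<'E'
from h import *
print(get_obs()["opening"],get_obs()["wrist_force"],get_obs()["eef_pos"])
b=grab_frame("scene")[80:320,130:410,::-1]
a=grab_frame("wrist")[180:420,140:420,::-1]
cv2.imwrite("pics/i1.png",cv2.resize(a,None,fx=2,fy=2))
cv2.imwrite("pics/i2.png",cv2.resize(b,None,fx=2.5,fy=2.5))
E
```

```text
0.2505353502442622 [ 20.1758   2.3985 -21.0527] [0.5098 0.1126 0.0551]
```

View pics/i2.png

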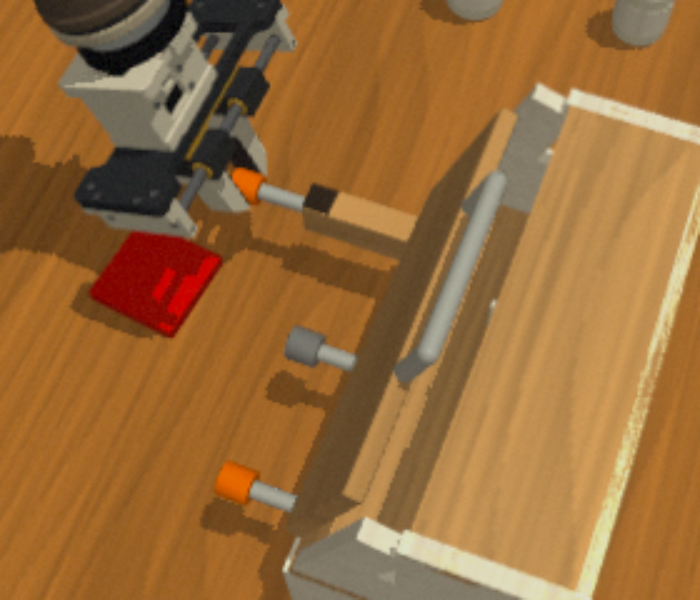

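View pics/i1.png

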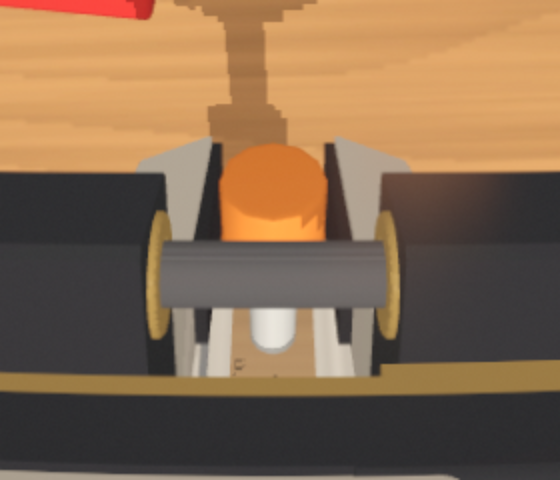

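Request:
step_arm --plan '[[[0.6,2,0,0,0,0,0],[0.6,2,0,0,0,0,0],[0.6,0,0,0,0,0,0],[0.6,0,0,0,0,0,0],[0.6,0,0,0,0,0,0]]]'

```text
t: 8.35
eef_pos: [0.5096, 0.1116, 0.0539]
tool_rot: [-1.922, 0.001, 1.537]
wrist_force: [0.3, 1.1, -0.6]
opening: 0.559
```

Request:
step_arm --plan '[[[0.6,-3.4,0,9.4,0,0,0],[0.6,-3.4,0,9.4,0,0,0],[0.6,-3.4,0,9.4,0,0,0],[0.6,-3.4,0,9.4,0,0,0],[0.6,-3.4,0,9.4,0,0,0],[0.6,-3.4,0,9.4,0,0,0],[0.6,-3.4,0,9.4,0,0,0],[0.6,-3.4,0,9.4,0,0,0],[0.6,-3.4,0,9.4,0,0,0],[0.6,-3.4,0,9.4,0,0,0]]]'

```text
t: 9.18
eef_pos: [0.4755, 0.1118, 0.1483]
tool_rot: [-1.922, 0.001, 1.538]
wrist_force: [-1.1, 0.6, -0.1]
opening: 0.602
```

Request:
step_arm --plan '[[[0.6,8.2,-21.3,0,0,0,0],[0.6,8.2,-21.3,0,0,0,0],[0.6,8.2,-21.3,0,0,0,0],[0.6,8.2,-21.3,0,0,0,0],[0.6,8.2,-21.3,0,0,0,0],[0.6,8.2,-21.3,0,0,0,0],[0.6,8.2,-21.3,0,0,0,0],[0.6,8.2,-21.3,0,0,0,0],[0.6,8.2,-21.3,0,0,0,0],[0.6,8.2,-21.3,0,0,0,0],[0.6,0,0,0,0,0,0],[0.6,0,0,0,0,0,0]]]'

```text
t: 10.18
eef_pos: [0.5578, -0.1025, 0.1478]
tool_rot: [-1.922, 0.0, 1.535]
wrist_force: [-0.6, 0.6, -0.5]
opening: 0.601
```

```bash
python3 - <<'E'
from h import *
o=get_obs();print(o["eef_pos"],o["joint_positions"]);C=cam("wrist")
w=grab_frame("wrist"); s=grab_frame("scene")
print(orange(w),orange(s))
print(proj(C,[.5884,-.1013,.069]))
for x in orange(s): print(x[0],onz(ray(cam("scene"),x[0]),.069))
cv2.imwrite("pics/j1.png",w[:,:,::-1])
E
```

```text
[ 0.5578 -0.1025  0.1478] [-0.0663  0.2527  0.2032  2.1382 -0.1996  0.4119  1.8256]
[(array([280.7, 212.6]), [264, 192, 35, 44, 1198])] [(array([481.7, 173.2]), [440, 85, 89, 123, 2239]), (array([496.3, 101.1]), [490, 92, 16, 23, 136]), (array([227.7, 154.1]), [221, 147, 15, 15, 148]), (array([212.9, 191.1]), [204, 179, 16, 29, 42]), (array([223.9, 272.7]), [216, 265, 18, 17, 203]), (array([470.8, 339.6]), [444, 308, 59, 44, 339]), (array([497.8, 325.8]), [491, 321, 14, 11, 58]), (array([435.4, 343.2]), [430, 340, 12, 8, 47])]
[279.593  212.5217]
[481.7 173.2] [0.9596 0.2233 0.069 ]
[496.3 101.1] [0.9694 0.4068 0.069 ]
[227.7 154.1] [0.5069 0.1119 0.069 ]
[212.9 191.1] [0.5116 0.0314 0.069 ]
[223.9 272.7] [ 0.5869 -0.1009  0.069 ]
[470.8 339.6] [ 0.9821 -0.0809  0.069 ]
[497.8 325.8] [ 1.02  -0.047  0.069]
[435.4 343.2] [ 0.9307 -0.1028  0.069 ]
```

View pics/j1.png

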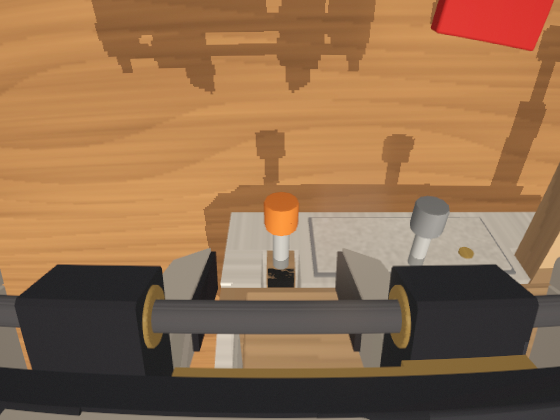

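Request:
step_arm --plan '[[[0.6,3.8,0.1,-10.4,0,0,0],[0.6,3.8,0.1,-10.4,0,0,0],[0.6,3.8,0.1,-10.4,0,0,0],[0.6,3.8,0.1,-10.4,0,0,0],[0.6,3.8,0.1,-10.4,0,0,0],[0.6,3.8,0.1,-10.4,0,0,0],[0.6,3.8,0.1,-10.4,0,0,0],[0.6,3.8,0.1,-10.4,0,0,0],[0.6,3.8,0.1,-10.4,0,0,0],[0.6,0,0,0,0,0,0],[0,0,0,0,0,0,0],[0,0,0,0,0,0,0],[0,0,0,0,0,0,0],[0,0,0,0,0,0,0],[0,0,0,0,0,0,0],[0,0,0,0,0,0,0],[0,0,0,0,0,0,0],[0,0,0,0,0,0,0],[0,0,0,0,0,0,0]]]'

```text
t: 11.87
eef_pos: [0.5927, -0.1005, 0.0549]
tool_rot: [-1.924, 0.001, 1.537]
wrist_force: [-1.4, -2.5, 5.4]
opening: 0.252
```

Request:
step_arm --plan '[[[0,-5,0.17,0,0,0,0],[0,-7,0.24,0,0,0,0],[0,-7,0.24,0,0,0,0],[0,-7,0.24,0,0,0,0],[0,-7,0.24,0,0,0,0],[0,-7,0.24,0,0,0,0],[0,-7,0.24,0,0,0,0],[0,-7,0.24,0,0,0,0],[0,-7,0.24,0,0,0,0],[0,-7,0.24,0,0,0,0],[0,-7,0.24,0,0,0,0],[0,-4,0.14,0,0,0,0],[0,-2,0.07,0,0,0,0],[0,0,0,0,0,0,0]]]'

```text
t: 13.03
eef_pos: [0.5107, -0.0975, 0.0549]
tool_rot: [-1.924, 0.001, 1.537]
wrist_force: [-1.9, -4.3, 9.7]
opening: 0.259
```

Request:
step_arm --plan '[[[0,-2,0.07,0,0,0,0],[0,-2,0.07,0,0,0,0],[0,0,0,0,0,0,0]]]'

```text
t: 13.28
eef_pos: [0.507, -0.0974, 0.0549]
tool_rot: [-1.924, 0.001, 1.537]
wrist_force: [-0.9, -4.4, 8.9]
opening: 0.254
```

Request:
step_arm --plan '[[[0,-2,0.07,0,0,0,0],[0,-2,0.07,0,0,0,0],[0,0,0,0,0,0,0]]]'

```text
t: 13.53
eef_pos: [0.5055, -0.0974, 0.0552]
tool_rot: [-1.926, 0.001, 1.537]
wrist_force: [15.3, -5.1, -10.2]
opening: 0.256
```

Request:
step_arm --plan '[[[0.6,2,0,0,0,0,0],[0.6,1,0,0,0,0,0],[0.6,0,0,0,0,0,0],[0.6,0,0,0,0,0,0],[0.6,0,0,0,0,0,0],[0.6,-3.4,0,9.4,0,0,0],[0.6,-3.4,0,9.4,0,0,0],[0.6,-3.4,0,9.4,0,0,0],[0.6,-3.4,0,9.4,0,0,0],[0.6,-3.4,0,9.4,0,0,0],[0.6,-3.4,0,9.4,0,0,0],[0.6,-3.4,0,9.4,0,0,0],[0.6,-3.4,0,9.4,0,0,0],[0.6,-3.4,0,9.4,0,0,0],[0.6,-3.4,0,9.4,0,0,0]]]'

```text
t: 14.78
eef_pos: [0.4715, -0.0967, 0.1485]
tool_rot: [-1.922, 0.0, 1.538]
wrist_force: [-0.3, -0.1, -0.2]
opening: 0.596
```

Request:
step_arm --plan '[[[0.6,0,5.7,25,0.003,0.088,0],[0.6,0,5.7,25,0.003,0.088,0],[0.6,0,5.7,25,0.003,0.088,0],[0.6,0,5.7,25,0.003,0.088,0],[0.6,10,5.7,10,0,0,-0.121],[0.6,10,5.7,10,0,0,-0.121],[0.6,10,5.7,10,0,0,-0.121],[0.6,10,5.7,10,0,0,-0.121],[0.6,10,5.7,10,0,0,-0.121],[0.6,10,5.7,10,0,0,-0.121],[0.6,10,5.7,10,0,0,-0.121],[0.6,10,5.7,10,0,0,-0.121],[0.6,10,5.7,10,0,0,-0.121],[0.6,10,5.7,10,0,0,-0.121],[0.6,10,5.7,10,0,0,-0.121],[0.6,10,5.7,10,0,0,-0.121],[0.6,10,5.7,0,0,0,-0.119],[0.6,0,0,0,0,0,0]]]'

```text
t: 16.28
eef_pos: [0.6039, 0.0022, 0.3659]
tool_rot: [-1.577, -0.001, -0.036]
wrist_force: [-0.8, 1.1, -0.5]
opening: 0.6
```

```bash
python3 - <<'E'
from h import *
o=get_obs();print(o["eef_pos"],o["tool_rot"],o["joint_positions"]);C=cam("wrist")
w=grab_frame("wrist"); s=grab_frame("scene")
cv2.imwrite("pics/k1.png",w[:,:,::-1])
cv2.imwrite("pics/k2.png",s[:,:,::-1])
for p in ([.7001,.0574,.2471],[.6962,-.056,.2467]): print(proj(C,p))
for x in orange(s): print(x[0],onz(ray(cam("scene"),x[0]),.069))
E
```

```text
[0.6039 0.0022 0.3659] [-1.577  -0.0008 -0.0358] [-0.7458  0.4329  1.019   1.4362 -0.3612  1.4723  0.2297]
[402.1139 120.7364]
[389.0998 260.0767]
[481.7 173.6] [0.9597 0.2225 0.069 ]
[496.4 101.2] [0.9696 0.4066 0.069 ]
[227.8 153.9] [0.5069 0.1124 0.069 ]
[192.8 184.9] [0.4727 0.0315 0.069 ]
[175.1 254.2] [ 0.4988 -0.0978  0.069 ]
[478.4 331.6] [ 0.9917 -0.0652  0.069 ]
```

View pics/k1.png

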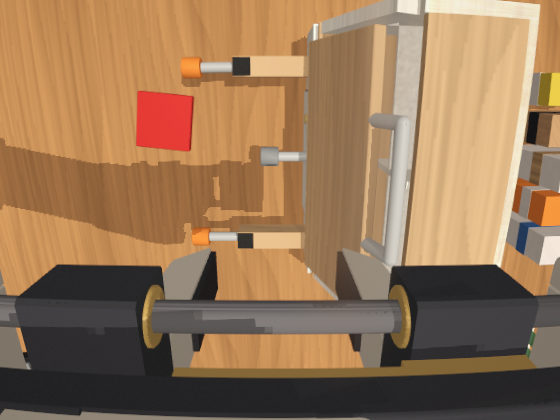

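View pics/k2.png

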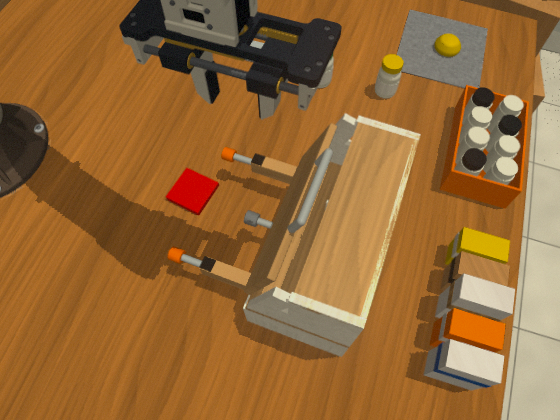

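Request:
step_arm --plan '[[[0.6,13.4,-0.2,-4,0,0,0],[0.6,13.4,-0.2,-6,0,0,0],[0.6,13.4,-0.2,-8,0,0,0],[0.6,13.4,-0.2,-8,0,0,0],[0.6,13.4,-0.2,-8,0,0,0],[0.6,13.4,-0.2,-8,0,0,0],[0.6,13.4,-0.2,-8,0,0,0],[0.6,0,0,-8,0,0,0],[0.6,0,0,-8,0,0,0],[0.6,0,0,0,0,0,0]]]'

```text
t: 17.22
eef_pos: [0.6948, -0.0017, 0.2989]
tool_rot: [-1.576, 0.002, -0.032]
wrist_force: [0.2, 0.8, -0.1]
opening: 0.6
```

```bash
python3 - <<'E'
from h import *
o=get_obs();print(o["eef_pos"],o["tool_rot"],o["joint_positions"]);C=cam("wrist")
w=grab_frame("wrist")
cv2.imwrite("pics/l1.png",w[:,:,::-1])
for p in ([.7001,.0574,.2471],[.6962,-.056,.2467]): print(proj(C,p))
s=grab_frame("side");cv2.imwrite("pics/l2.png",s[:,:,::-1])
E
```

```text
[ 0.6948 -0.0017  0.2989] [-1.5764  0.0015 -0.0322] [-0.576   0.6337  0.9358  1.302  -0.4953  1.4458  0.2894]
[281.762  127.4422]
[280.5007 303.7604]
```

View pics/l1.png

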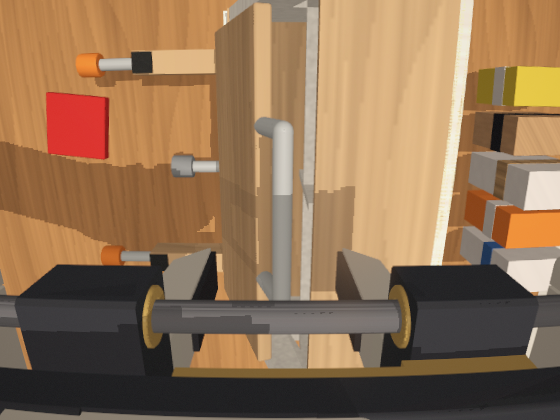

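View pics/l2.png

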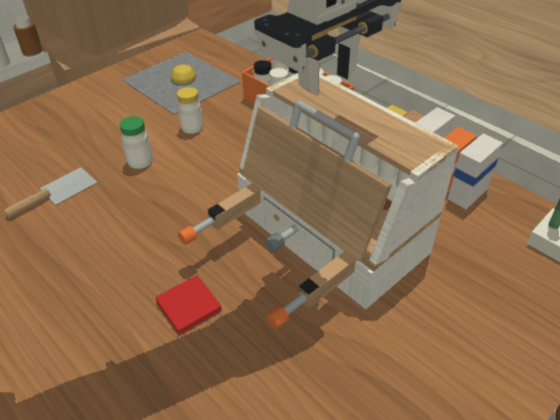

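Request:
step_arm --plan '[[[0.45,1.5,1,-8,0,0,0],[0.45,1.5,1,-8,0,0,0],[0.45,0,0,-8,0,0,0],[0.45,0,0,-8,0,0,0],[0.45,0,0,-8,0,0,0],[0.45,0,0,-6,0,0,0],[0.45,0,0,-4,0,0,0],[0.45,0,0,-4,0,0,0],[0.45,0,0,0,0,0,0]]]'

```text
t: 18.07
eef_pos: [0.6992, 0.0008, 0.2458]
tool_rot: [-1.577, -0.0, -0.033]
wrist_force: [0.4, 1.0, -1.5]
opening: 0.448
```

```bash
python3 - <<'E'
from h import *
o=get_obs();print(o["eef_pos"],o["tool_rot"],o["joint_positions"],o["wrist_force"])
s=grab_frame("side")[30:190,230:430];cv2.imwrite("pics/m2.png",cv2.resize(s,None,fx=4,fy=3.7)[:,:,::-1])
s=grab_frame("wrist");cv2.imwrite("pics/m1.png",s[:,:,::-1])
E
```

```text
[0.6992 0.0008 0.2458] [-1.5768 -0.0004 -0.0327] [-0.5781  0.6699  0.9153  1.3774 -0.5233  1.346   0.3114] [ 0.4497  1.0034 -1.5087]
```

View pics/m1.png

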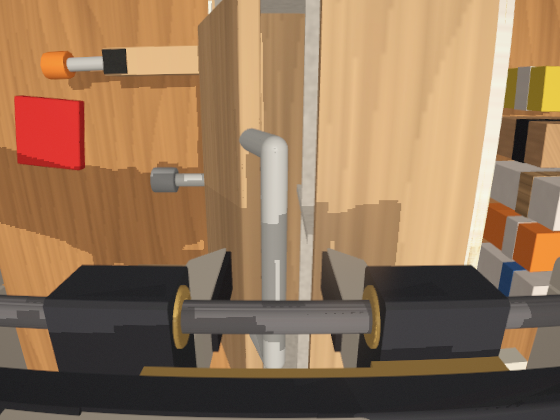

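View pics/m2.png

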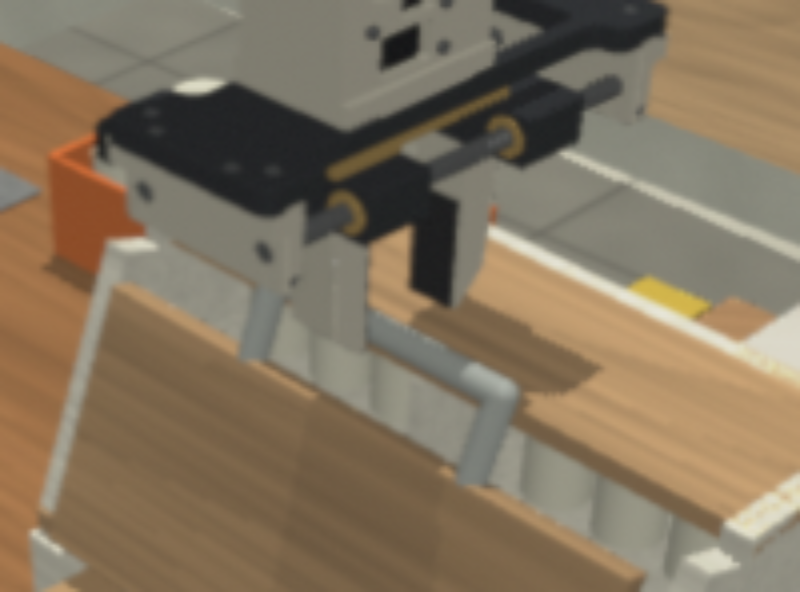

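Request:
step_arm --plan '[[[0.45,0,0,-4,0,0,0],[0.45,0,0,-4,0,0,0],[0.45,0,0,-3,0,0,0],[0.45,0,0,-3,0,0,0],[0.45,0,0,0,0,0,0]]]'

```text
t: 18.58
eef_pos: [0.6991, 0.0009, 0.2318]
tool_rot: [-1.577, -0.0, -0.033]
wrist_force: [-1.0, 0.2, 0.1]
opening: 0.451
```

```bash
python3 - <<'E'
from h import *
o=get_obs();print(o["eef_pos"],o["tool_rot"],o["joint_positions"],o["wrist_force"])
s=grab_frame("side")[30:190,230:430];cv2.imwrite("pics/n2.png",cv2.resize(s,None,fx=4,fy=3.7)[:,:,::-1])
E
```

```text
[0.6991 0.0009 0.2318] [-1.5767 -0.0004 -0.0326] [-0.5778  0.6789  0.9092  1.398  -0.5309  1.3198  0.3188] [-1.0116  0.1576  0.0668]
```

View pics/n2.png

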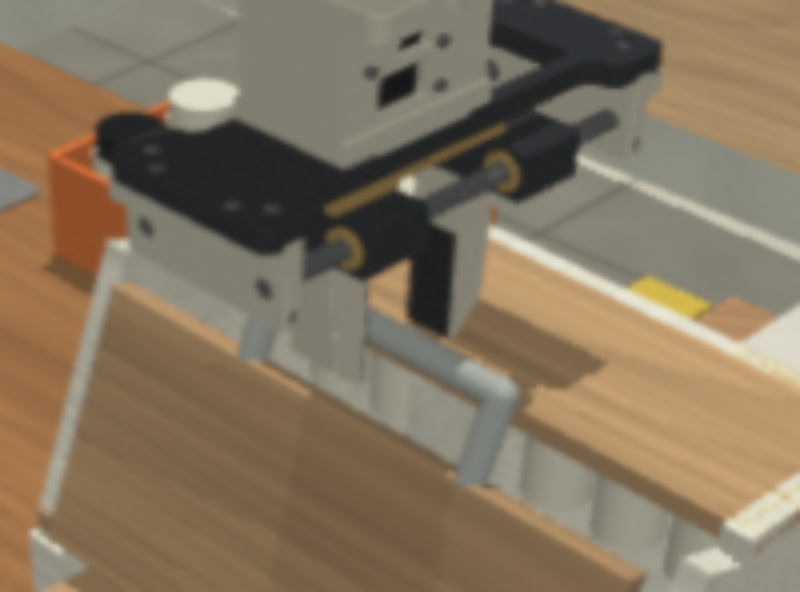

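Request:
step_arm --plan '[[[0,0,0,0,0,0,0],[0,0,0,0,0,0,0],[0,0,0,0,0,0,0],[0,0,0,0,0,0,0],[0,0,0,0,0,0,0],[0,0,0,0,0,0,0],[0,0,0,0,0,0,0],[0,0,0,0,0,0,0],[0,0,0,0,0,0,0],[0,0,0,0,0,0,0]]]' --grip_force 20

```text
t: 19.47
eef_pos: [0.6982, 0.0007, 0.2327]
tool_rot: [-1.576, 0.001, -0.033]
wrist_force: [-6.0, 0.1, 3.5]
opening: 0.123
```

```bash
python3 - <<'E'
import numpy as np
a=np.linspace(0,1.92,61)
x=-165*np.cos(1.92-a);z=92+165*np.sin(1.92-a)
c,s=np.cos(-.033),np.sin(-.033)
X=np.round(x*c,1);Y=np.round(x*s,1);Z=np.round(z,1)
for i in range(3):
    print(i,X[20*i+20],Z[20*i+20])
    print([[0,round(float(X[k+1]-X[k]),1),round(float(Y[k+1]-Y[k]),1),round(float(Z[k+1]-Z[k]),1),0,0,0] for k in range(20*i,20*i+20)])
E
```

```text
0 -47.3 250.1
[[0, -5.0, 0.2, 1.8, 0, 0, 0], [0, -5.0, 0.2, 1.5, 0, 0, 0], [0, -5.1, 0.1, 1.4, 0, 0, 0], [0, -5.1, 0.2, 1.3, 0, 0, 0], [0, -5.2, 0.2, 1.1, 0, 0, 0], [0, -5.2, 0.1, 0.9, 0, 0, 0], [0, -5.2, 0.2, 0.7, 0, 0, 0], [0, -5.3, 0.2, 0.6, 0, 0, 0], [0, -5.2, 0.2, 0.4, 0, 0, 0], [0, -5.3, 0.1, 0.2, 0, 0, 0], [0, -5.3, 0.2, 0.1, 0, 0, 0], [0, -5.2, 0.2, -0.1, 0, 0, 0], [0, -5.3, 0.2, -0.3, 0, 0, 0], [0, -5.3, 0.1, -0.4, 0, 0, 0], [0, -5.2, 0.2, -0.6, 0, 0, 0], [0, -5.2, 0.2, -0.8, 0, 0, 0], [0, -5.2, 0.2, -0.9, 0, 0, 0], [0, -5.2, 0.1, -1.1, 0, 0, 0], [0, -5.1, 0.2, -1.3, 0, 0, 0], [0, -5.1, 0.2, -1.4, 0, 0, 0]]
1 -132.3 190.5
[[0, -5.0, 0.1, -1.6, 0, 0, 0], [0, -5.0, 0.2, -1.8, 0, 0, 0], [0, -4.9, 0.2, -1.9, 0, 0, 0], [0, -4.9, 0.1, -2.1, 0, 0, 0], [0, -4.7, 0.2, -2.2, 0, 0, 0], [0, -4.8, 0.1, -2.4, 0, 0, 0], [0, -4.6, 0.2, -2.5, 0, 0, 0], [0, -4.5, 0.1, -2.7, 0, 0, 0], [0, -4.5, 0.2, -2.8, 0, 0, 0], [0, -4.4, 0.1, -2.9, 0, 0, 0], [0, -4.3, 0.2, -3.1, 0, 0, 0], [0, -4.1, 0.1, -3.3, 0, 0, 0], [0, -4.1, 0.1, -3.3, 0, 0, 0], [0, -4.0, 0.2, -3.5, 0, 0, 0], [0, -3.8, 0.1, -3.6, 0, 0, 0], [0, -3.7, 0.1, -3.8, 0, 0, 0], [0, -3.6, 0.1, -3.8, 0, 0, 0], [0, -3.5, 0.1, -4.0, 0, 0, 0], [0, -3.4, 0.2, -4.1, 0, 0, 0], [0, -3.2, 0.1, -4.2, 0, 0, 0]]
2 -164.9 92.0
[[0, -3.1, 0.1, -4.2, 0, 0, 0], [0, -2.9, 0.1, -4.4, 0, 0, 0], [0, -2.8, 0.1, -4.5, 0, 0, 0], [0, -2.7, 0.0, -4.6, 0, 0, 0], [0, -2.5, 0.1, -4.6, 0, 0, 0], [0, -2.3, 0.1, -4.7, 0, 0, 0], [0, -2.2, 0.1, -4.8, 0, 0, 0], [0, -2.1, 0.0, -4.9, 0, 0, 0], [0, -1.9, 0.1, -4.9, 0, 0, 0], [0, -1.7, 0.1, -5.0, 0, 0, 0], [0, -1.6, 0.0, -5.0, 0, 0, 0], [0, -1.4, 0.1, -5.1, 0, 0, 0], [0, -1.3, 0.0, -5.1, 0, 0, 0], [0, -1.1, 0.0, -5.2, 0, 0, 0], [0, -0.9, 0.1, -5.2, 0, 0, 0], [0, -0.8, 0.0, -5.2, 0, 0, 0], [0, -0.6, 0.0, -5.3, 0, 0, 0], [0, -0.4, 0.0, -5.2, 0, 0, 0], [0, -0.2, 0.0, -5.3, 0, 0, 0], [0, -0.1, 0.0, -5.3, 0, 0, 0]]
```

Request:
step_arm --plan '[[[0,-5.0,0.2,1.8,0,0,0],[0,-5.0,0.2,1.5,0,0,0],[0,-5.1,0.1,1.4,0,0,0],[0,-5.1,0.2,1.3,0,0,0],[0,-5.2,0.2,1.1,0,0,0],[0,-5.2,0.1,0.9,0,0,0],[0,-5.2,0.2,0.7,0,0,0],[0,-5.3,0.2,0.6,0,0,0],[0,-5.2,0.2,0.4,0,0,0],[0,-5.3,0.1,0.2,0,0,0]]]'

```text
t: 20.3
eef_pos: [0.6477, 0.0025, 0.243]
tool_rot: [-1.576, -0.002, -0.032]
wrist_force: [2.5, 0.8, 2.7]
opening: 0.122
```

Low forces; continue the arc.

Request:
step_arm --plan '[[[0,-5.3,0.2,0.1,0,0,0],[0,-5.2,0.2,-0.1,0,0,0],[0,-5.3,0.2,-0.3,0,0,0],[0,-5.3,0.1,-0.4,0,0,0],[0,-5.2,0.2,-0.6,0,0,0],[0,-5.2,0.2,-0.8,0,0,0],[0,-5.2,0.2,-0.9,0,0,0],[0,-5.2,0.1,-1.1,0,0,0],[0,-5.1,0.2,-1.3,0,0,0],[0,-5.1,0.2,-1.4,0,0,0]]]'

```text
t: 21.13
eef_pos: [0.5952, 0.0044, 0.2355]
tool_rot: [-1.576, -0.001, -0.032]
wrist_force: [2.8, 2.0, -1.3]
opening: 0.12
```

Request:
step_arm --plan '[[[0,-5.0,0.1,-1.6,0,0,0],[0,-5.0,0.2,-1.8,0,0,0],[0,-4.9,0.2,-1.9,0,0,0],[0,-4.9,0.1,-2.1,0,0,0],[0,-4.7,0.2,-2.2,0,0,0],[0,-4.8,0.1,-2.4,0,0,0],[0,-4.6,0.2,-2.5,0,0,0],[0,-4.5,0.1,-2.7,0,0,0],[0,-4.5,0.2,-2.8,0,0,0],[0,-4.4,0.1,-2.9,0,0,0]]]'

```text
t: 21.97
eef_pos: [0.548, 0.0059, 0.2125]
tool_rot: [-1.577, -0.001, -0.032]
wrist_force: [2.4, 4.8, -1.1]
opening: 0.121
```

```bash
python3 - <<'E'
from h import *
o=get_obs();print(o["eef_pos"],o["joint_positions"],o["wrist_force"])
s=grab_frame("side")[30:330,150:450];cv2.imwrite("pics/o2.png",cv2.resize(s,None,fx=2,fy=2)[:,:,::-1])
E
```

```text
[0.548  0.0059 0.2125] [-0.8189  0.4408  1.0035  1.8263 -0.4091  1.1005  0.2989] [ 2.3806  4.7833 -1.0508]
```

View pics/o2.png

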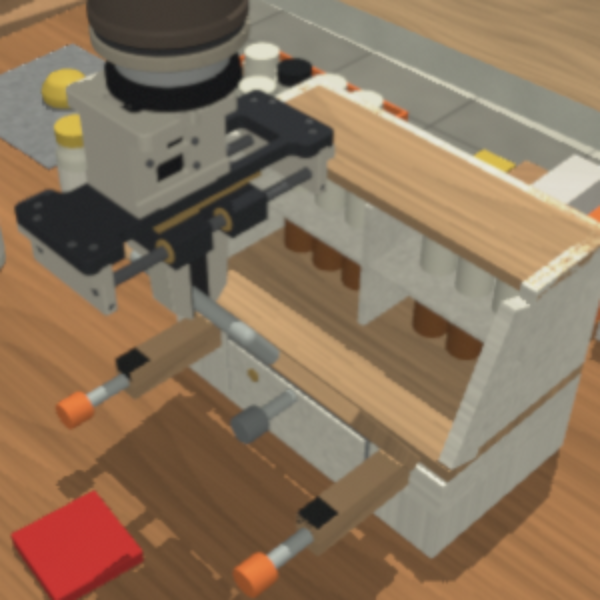

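Request:
step_arm --plan '[[[0,-4.3,0.1,-3.1,0,0,0],[0,-4.1,0.1,-3.3,0,0,0],[0,-4.1,0.1,-3.3,0,0,0],[0,-4.0,0.1,-3.5,0,0,0],[0,-3.8,0.1,-3.6,0,0,0],[0,-3.7,0.1,-3.8,0,0,0],[0,-3.6,0.1,-3.8,0,0,0],[0,-3.5,0.1,-4.0,0,0,0],[0,-3.4,0.1,-4.1,0,0,0],[0,-3.2,0.1,-4.2,0,0,0]]]'

```text
t: 22.85
eef_pos: [0.5104, 0.0069, 0.1758]
tool_rot: [-1.576, -0.001, -0.033]
wrist_force: [-0.1, 5.1, -0.4]
opening: 0.121
```

Request:
step_arm --plan '[[[0,-3.1,0,-4.2,0,0,0],[0,-2.9,0,-4.4,0,0,0],[0,-2.8,0,-4.5,0,0,0],[0,-2.7,0,-4.6,0,0,0],[0,-2.5,0,-4.6,0,0,0],[0,-2.3,0,-4.7,0,0,0],[0,-2.2,0,-4.8,0,0,0],[0,-2.1,0,-4.9,0,0,0],[0,-1.9,0,-4.9,0,0,0],[0,-1.7,0,-5.0,0,0,0]]]'

```text
t: 23.68
eef_pos: [0.4859, 0.0074, 0.1291]
tool_rot: [-1.576, -0.001, -0.032]
wrist_force: [0.1, 6.6, -0.5]
opening: 0.123
```

Request:
step_arm --plan '[[[0,-1.6,0,-5.0,0,0,0],[0,-1.4,0,-5.1,0,0,0],[0,-1.3,0,-5.1,0,0,0],[0,-1.1,0,-5.2,0,0,0],[0,-0.9,0,-5.2,0,0,0],[0,-0.8,0,-5.2,0,0,0]]]'

```text
t: 24.18
eef_pos: [0.4786, 0.0074, 0.0982]
tool_rot: [-1.576, 0.0, -0.032]
wrist_force: [-0.2, 7.6, -0.5]
opening: 0.123
```

```bash
python3 - <<'E'
from h import *
o=get_obs();print(o["eef_pos"],o["joint_positions"],o["wrist_force"])
s=grab_frame("side")[30:330,150:450];cv2.imwrite("pics/p2.png",cv2.resize(s,None,fx=2,fy=2)[:,:,::-1])
E
```

```text
[0.4786 0.0074 0.0982] [-0.7971  0.4728  0.9107  2.114  -0.5209  0.7945  0.4067] [-0.1603  7.6178 -0.5225]
```

View pics/p2.png

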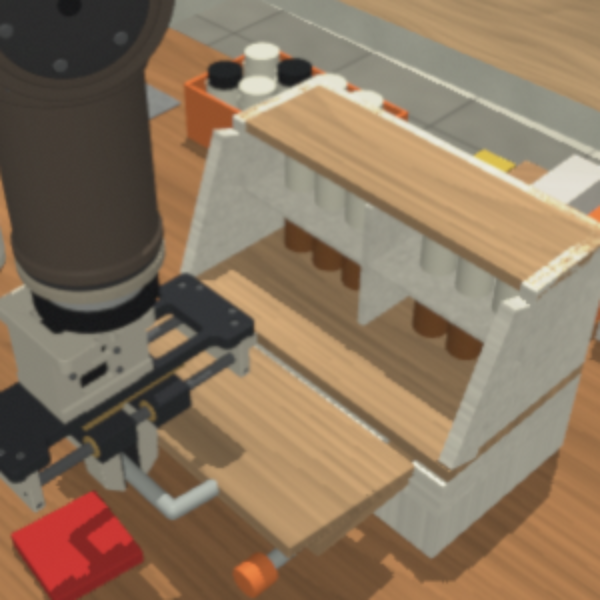

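Request:
step_arm --plan '[[[0,-0.6,-0.2,-4,0,0,0],[0,-0.4,-0.2,-4,0,0,0],[0,-0.2,0,-4,0,0,0],[0,-0.1,0,-3,0,0,0],[0,0,0,-2,0,0,0],[0,0,0,0,0,0,0]]]'

```text
t: 24.73
eef_pos: [0.477, 0.0073, 0.0811]
tool_rot: [-1.576, 0.001, -0.032]
wrist_force: [-0.8, 8.8, -0.6]
opening: 0.124
```

Request:
step_arm --plan '[[[0,0,0,-1,0,0,0],[0,0,0,-1,0,0,0],[0,0,0,0,0,0,0]]]'

```text
t: 24.98
eef_pos: [0.4769, 0.0073, 0.0792]
tool_rot: [-1.576, 0.001, -0.032]
wrist_force: [-1.0, 8.3, -0.7]
opening: 0.123
```

Request:
step_arm --plan '[[[0,0,0,-1,0,0,0],[0,0,0,-1,0,0,0],[0,0,0,0,0,0,0]]]'

```text
t: 25.23
eef_pos: [0.4769, 0.0073, 0.0772]
tool_rot: [-1.576, 0.001, -0.032]
wrist_force: [-1.1, 8.3, -1.8]
opening: 0.121
```

Request:
step_arm --plan '[[[0,0,0,-1,0,0,0],[0,0,0,0,0,0,0]]]'

```text
t: 25.4
eef_pos: [0.4769, 0.0073, 0.0763]
tool_rot: [-1.576, 0.001, -0.032]
wrist_force: [-1.7, 8.2, -1.0]
opening: 0.12
```

Request:
step_arm --plan '[[[0,0,0,-1,0,0,0],[0,0,0,0,0,0,0]]]'

```text
t: 25.57
eef_pos: [0.4769, 0.0073, 0.0752]
tool_rot: [-1.576, 0.001, -0.032]
wrist_force: [-1.7, 8.1, -0.3]
opening: 0.12
```

Request:
step_arm --plan '[[[0,0,0,-1,0,0,0],[0,0,0,0,0,0,0]]]'

```text
t: 25.73
eef_pos: [0.4769, 0.0073, 0.0742]
tool_rot: [-1.576, 0.001, -0.032]
wrist_force: [-1.2, 8.4, -1.4]
opening: 0.126
```

```bash
python3 - <<'E'
from h import *
o=get_obs();print(o["eef_pos"],o["joint_positions"],o["wrist_force"])
s=grab_frame("side")[100:400,100:400];cv2.imwrite("pics/q2.png",cv2.resize(s,None,fx=2,fy=2)[:,:,::-1])
s=grab_frame("scene")[80:380,100:400];cv2.imwrite("pics/q1.png",cv2.resize(s,None,fx=2,fy=2)[:,:,::-1])
E
```

```text
[0.4769 0.0073 0.0742] [-0.7591  0.5068  0.865   2.1373 -0.5689  0.7441  0.4475] [-1.1907  8.3562 -1.408 ]
```

View pics/q2.png

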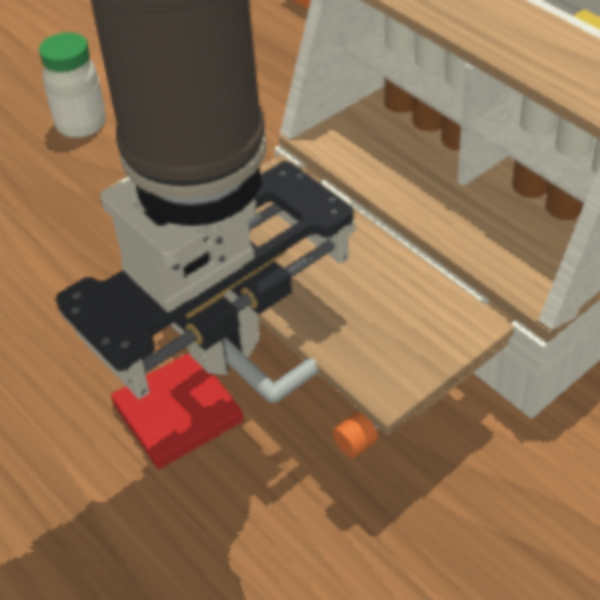

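View pics/q1.png

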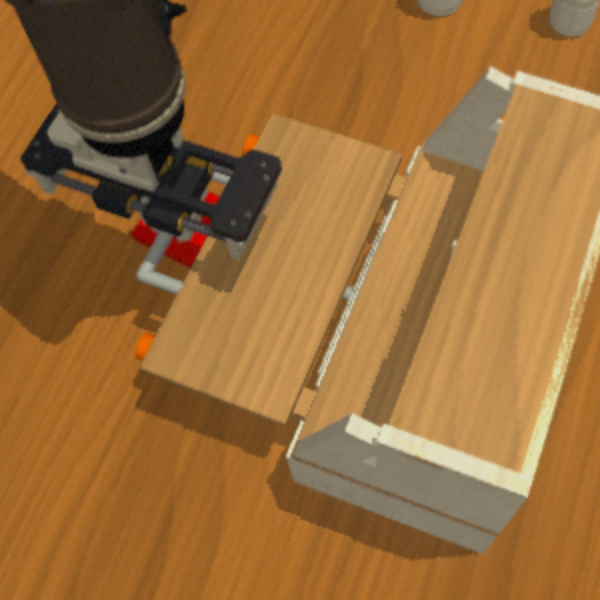

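```bash
python3 - <<'E'
from h import *
S,D=cam("scene"),cam("side")
for a,b in (((173.5,216.5),(236.5,295)),((171.5,264.5),(294,311))): print(tri([ray(S,a),ray(D,b)]))
E
```

```text
(array([ 0.4764, -0.0445,  0.0919]), [np.float64(9.09143095175976e-05), np.float64(9.091430951760757e-05)])
(array([ 0.5103, -0.1214,  0.0964]), [np.float64(0.001396999988633521), np.float64(0.0013969999886334803)])
```

Request:
step_arm --plan '[[[0,0,0,-1,0,0,0],[0,0,0,0,0,0,0]]]'

```text
t: 26.0
eef_pos: [0.4769, 0.0073, 0.0737]
tool_rot: [-1.575, 0.001, -0.032]
wrist_force: [-4.2, 8.5, 8.7]
opening: 0.124
```

Request:
step_arm --plan '[[[0,0,0,-1,0,0,0],[0,0,0,0,0,0,0]]]'

```text
t: 26.17
eef_pos: [0.4769, 0.0073, 0.0732]
tool_rot: [-1.574, 0.001, -0.032]
wrist_force: [-7.0, 9.3, 20.5]
opening: 0.123
```

Request:
step_arm --plan '[[[0,0,0,-1,0,0,0],[0,0,0,0,0,0,0]]]'

```text
t: 26.33
eef_pos: [0.4769, 0.0071, 0.0725]
tool_rot: [-1.574, 0.001, -0.032]
wrist_force: [-7.7, 8.3, 25.8]
opening: 0.126
```

```bash
python3 - <<'E'
from h import *
o=get_obs();print(o["eef_pos"],o["wrist_force"],o["moment"])
s=grab_frame("side")[220:340,180:330];cv2.imwrite("pics/r2.png",cv2.resize(s,None,fx=5,fy=5,interpolation=2)[:,:,::-1])
s=grab_frame("scene")[180:280,150:270];cv2.imwrite("pics/r1.png",cv2.resize(s,None,fx=6,fy=6,interpolation=2)[:,:,::-1])
E
```

```text
[0.4769 0.0071 0.0725] [-7.7138  8.2632 25.7586] [ 1.755   2.008  -0.0917]
```

View pics/r2.png

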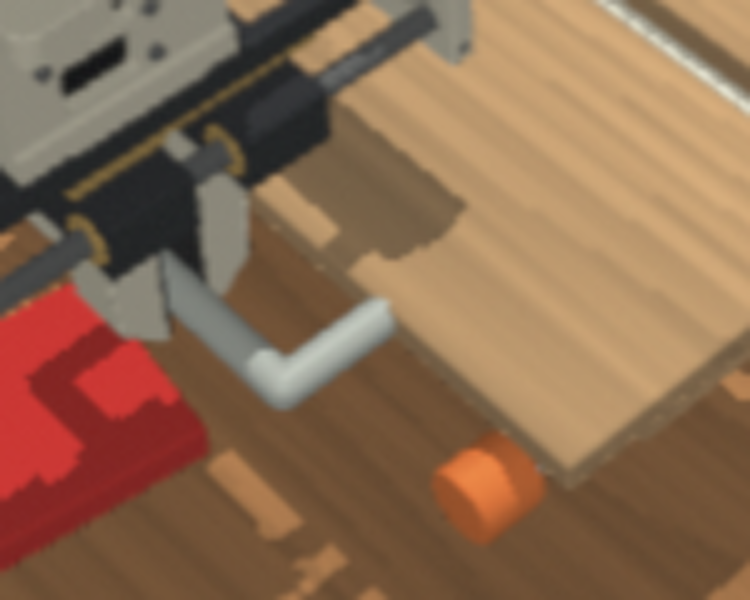

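View pics/r1.png

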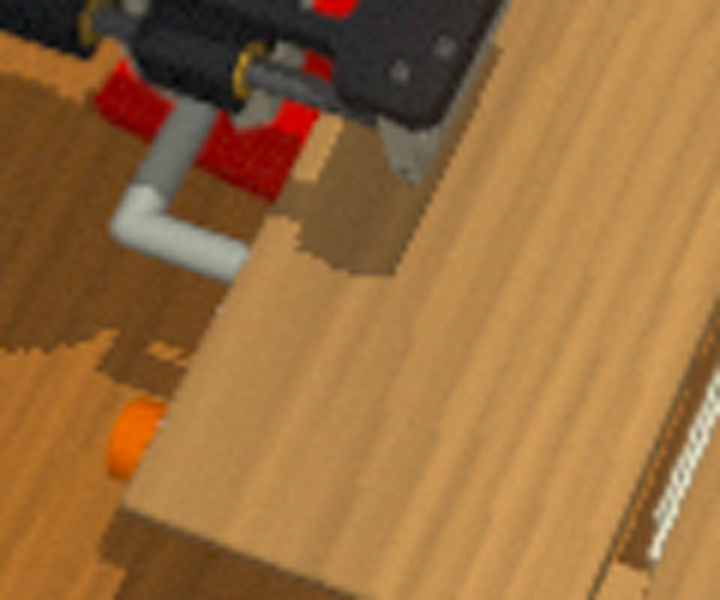

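Request:
step_arm --plan '[[[0,0,0,1.5,0,0,0],[0,0,0,1,0,0,0],[0.2,0,0,0,0,0,0],[0.2,0,0,0,0,0,0],[0.2,0,0,0,0,0,0],[0.2,0,0,0,0,0,0],[0.2,0,0,0,0,0,0]]]'

```text
t: 27.02
eef_pos: [0.4782, 0.0058, 0.0742]
tool_rot: [-1.577, -0.002, -0.033]
wrist_force: [0.7, 0.6, -0.6]
opening: 0.201
```

```bash
python3 - <<'E'
from h import *
o=get_obs();print(o["eef_pos"],o["opening"],o["wrist_force"],o["moment"])
w=grab_frame("wrist");cv2.imwrite("pics/s1.png",w[:,:,::-1])
s=grab_frame("side")[220:340,180:330];cv2.imwrite("pics/s2.png",cv2.resize(s,None,fx=5,fy=5,interpolation=2)[:,:,::-1])
E
```

```text
[0.4782 0.0058 0.0742] 0.20112485259743415 [ 0.7232  0.6112 -0.6389] [-0.0504  0.1037  0.0434]
```

View pics/s2.png

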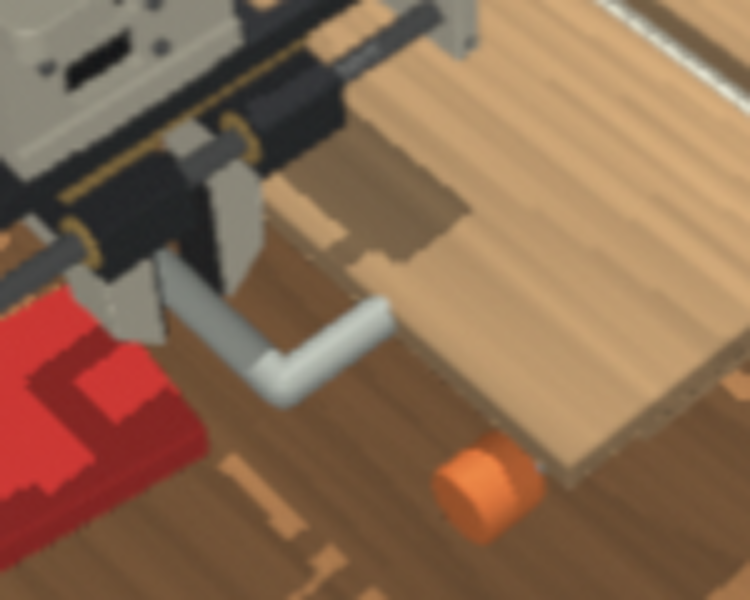

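View pics/s1.png

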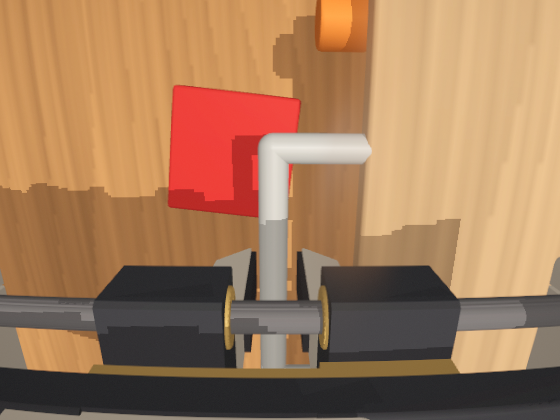

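Request:
step_arm --plan '[[[0.2,0,0,3,0,0,0],[0.2,0,0,4,0,0,0],[0.2,0,0,5,0,0,0],[0.2,0,0,6,0,0,0],[0.2,0,0,8,0,0,0],[0.2,0,0,10,0,0,0],[0.2,0,0,15,0,0,0],[0.2,0,0,15,0,0,0],[0.2,0,0,15,0,0,0],[0.2,0,0,20,0,0,0],[0.2,0,0,20,0,0,0],[0.2,-5,15,15,0,0,0],[0.2,-5,20,10,0,0,0],[0.2,-5,20,10,0,0,0],[0.2,-5,20,5,0,0,0],[0.2,-5,20,0,0,0,0],[0.2,-5,20,0,0,0,0],[0.2,-5,20,0,0,0,0],[0.2,-5,20,0,0,0,0],[0.2,0,0,0,0,0,0]]]'

```text
t: 28.78
eef_pos: [0.4371, 0.1652, 0.2357]
tool_rot: [-1.576, -0.001, -0.028]
wrist_force: [-0.2, 0.1, -1.0]
opening: 0.202
```

```bash
python3 - <<'E'
from h import *
o=get_obs();print(o["eef_pos"],o["wrist_force"],o["joint_positions"])
for n in("side","scene"):
    s=grab_frame(n);cv2.imwrite(f"pics/t_{n}.png",cv2.resize(s[80:400,100:450],None,fx=1.8,fy=1.8,interpolation=2)[:,:,::-1])
E
```

```text
[0.4371 0.1652 0.2357] [-0.2142  0.1298 -1.024 ] [-1.3888  0.2467  1.1292  1.9735 -0.248   1.0745 -0.1791]
```

View pics/t_side.png

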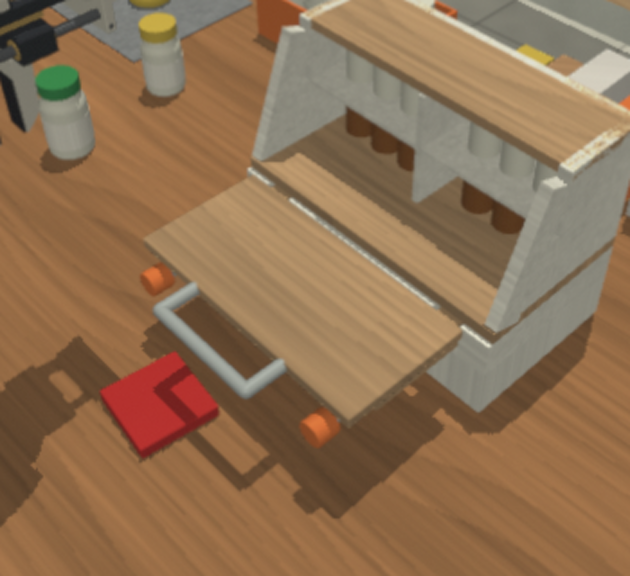

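View pics/t_scene.png

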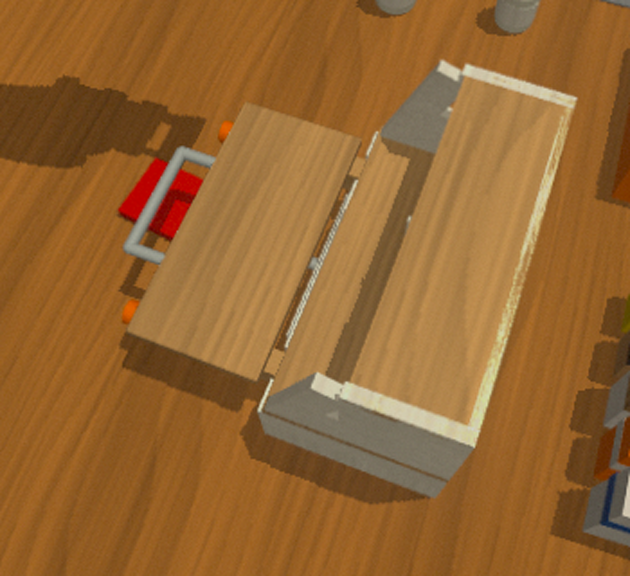

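```bash
python3 - <<'E'
from h import *
S,D=cam("scene"),cam("side")
for a,b in (((201.7,165),(189.1,252.4)),((172.4,217.6),(236.5,296)),((226,152.5),(187,235),),((125,313),(278,317))):
    a2=a
    print(tri([ray(S,a2),ray(D,b)]))
# knobs
for a,b in (((100+226/1.8,80+132/1.8),(100+156/1.8,80+280/1.8)),((100+130/1.8,80+312/1.8),(100+320/1.8,80+427/1.8))): print('knob',tri([ray(S,a),ray(D,b)]))
for n in("scene","side"): print(n,[proj(cam(n),p) for p in ([.508,.1118,.069],[.5015,-.0982,.069])])
E
```

```text
(array([0.4793, 0.0642, 0.0895]), [np.float64(0.00018331089769659195), np.float64(0.00018331089769678846)])
(array([ 0.4753, -0.0464,  0.092 ]), [np.float64(0.0006297480239197005), np.float64(0.0006297480239197453)])
(array([0.5056, 0.1088, 0.0752]), [np.float64(0.001564312835581777), np.float64(0.001564312835581845)])
(array([ 0.4764, -0.1816,  0.1473]), [np.float64(0.04337613213239794), np.float64(0.04337613213239787)])
knob (array([0.5049, 0.1081, 0.0744]), [np.float64(0.0008934521256332504), np.float64(0.0008934521256331543)])
knob (array([ 0.4973, -0.1013,  0.0778]), [np.float64(0.0009255640496698936), np.float64(0.000925564049669954)])
scene [array([228.2275, 154.3175]), array([176.492 , 254.9042])]
side [array([186.8435, 235.2955]), array([277.9139, 317.3803])]
```

Bar ends sit at 90–92 mm (target 92), and both supports are still fully out. Handing in.

```bash
python3 -c "
from plant import *
print(hand_in())"
```

```text
the job is handed in; nothing more can be done
None
```

Both wooden supports are pulled fully out. The flap was then lowered under control and lies level on them, and the gripper has let go. The job was handed in at about 29 s of robot time.

**Supports:** I pulled the left one first, then the right, each by its orange knob. Each came up hard against its end stop, at about 20 N on the left and 15 N on the right. Triangulated from the cameras before lowering, the knobs lay where a pull-out of about 90 mm puts them. After release, both knobs still showed at the predicted spots.

**Flap:** I gripped the steel bar and followed its arc over about 6 s until the supports carried it, with about 26 N upward at the wrist. I eased that off, opened the fingers a little and moved away.

**Last checks:**
- The bar ends were at 90 mm and 92 mm, against a target of 92 mm.
- The wrist force was about zero, and the arm was well clear of the cabinet.
- My last knob triangulation came out 5 to 9 mm high, because the flap hid part of each knob. My pixel picks for the flap's front corners did not triangulate consistently, so I did not use them.

**What went wrong:** The fingertips in the images stood about 25 mm further back than the stated 22 mm. My first grasp on the left knob therefore caught only its top and nudged the support in a few millimetres. I regrasped 20 mm deeper, and every later grasp held.

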